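Load a glass vial into the spring-clip cell holder with sprung tongs

TASK

Take the sprung tongs out of their stand, squeeze them gently shut on the tall glass vial, lift it out of the rack with them and push it down past the spring clips of the metal cell holder until it stands fully home, the sprung seat inside the well pressed right down, without pressing hard on the glass. Then stand the empty tongs upright, jaws down, back in their stand. Touch the vial only with the tongs, and leave the short vials and everything else where they are.

Things in the scene. Friction and masses are not known exactly. Their poses are not given: they have to be found in the camera images.
- tongs: Sprung steel tongs, 123 mm tall, 90 g, standing upright in the white stand. Origin: midway between the open jaws, at the jaws' very bottom; z up to the guide bars, y the line along which the legs close. The -y leg is fixed to this body, the +y leg slides to it, so the jaws' midpoint is at y = -(joint tongs_leg)/2. V jaws 16 mm high and wide (x), 40 mm over their backs when open, centre a round vial
- tongs_plates (a point): On the tongs, midway between the two flat upright light-grey rubber-faced grip plates (legs apart), 88 mm above the jaw bottoms. Plates: 24 mm wide (x), 34 mm high, 44 mm over their outer faces (y) when apart. Take the tongs here from above, pads on the plates; the tongs end 35 mm above this point. Axes as the tongs.
- tongs_leg (a joint): Squeeze of the tongs, m: 0 = legs apart, about 0.011 = jaws closed on a 15 mm vial, 0.016 = end. The spring opens them: 8 N at 0, 12.5 N at 0.011 (0.4 N per mm). Width over the plates = 44 mm minus this. Squeezed 4 to 7 mm, the spring holds the tongs firmly in the gripper with the jaws open round a vial. Squeeze force beyond the spring's goes to the vial: 8 to 18 N holds it well.
- vial: The tall vial: amber glass, black cap (top 14 mm), 15 mm in diameter throughout, 54 mm tall, 25 g, foot tapered to 9 mm over the lowest 4 mm. Upright in one of the rack's three holes, 28 mm standing out. Origin: centre of its underside, z up. Glass: cracks if the jaws squeeze it with over 25 N or it is pressed on the seat with over 15 N. The gripper must not touch it.
- vial_top (a point): Centre of the top of the tall vial's cap, 54 mm above its underside.
- short_vial_a: One of two short vials, like the tall one but 42 mm tall; stands in another hole of the rack. Origin: centre of its underside.
- short_vial_b: The other short vial, 42 mm tall. Origin: centre of its underside.
- rack: White plastic rack, fixed, 128 x 52 mm, 26 mm high, three round holes 38 mm apart in a row along its x, 17 mm wide, 20 mm deep. Origin: centre of its underside. The jaws have room at the y sides of a vial (closing along the rack's y), not between neighbours in the row.
- holder: Cell holder, fixed: aluminium block 56 x 56 mm, 45 mm high, on a 76 mm base plate, with a round upright well in its middle. Origin: centre of its underside; x runs through the round spring caps on two opposite sides. Two sprung balls in the well, at its x sides, 34 mm above the bench, grip the vial.
- well_mouth (a point): Centre of the mouth of the holder's well, 45 mm above the bench. Well 17 mm wide, chamfered 3 mm at the mouth. The foot meets the spring balls 4 to 9 mm below the mouth; from there the vial must be pushed with some 2 to 8 N and it stays wherever it is left: it does not drop home.
- seat (a joint): Travel of the sprung seat, a 14 mm steel disc inside the well on which the vial must stand, m: 0 = up, 0.004 = fully down (0.6 N to 1.8 N, then rigid: the push rises steeply). The vial is home when the seat is fully down. The seat's height is set anew each time and is not told: its face is 18 to 26 mm above the bench when up, 14 to 22 when down. Pressed with over 15 N the glass cracks.
- stand: White open pocket for the tongs, fixed: outside 34 (x) x 60 (y) mm, 45 mm high, walls and floor 4 mm, on a 70 x 90 mm foot plate. Origin: centre of its underside. The tongs stand on its floor, their y along the pocket's y (either way round).
- beaker: Glass beaker, bystander, 68 mm wide, 85 mm high; origin at centre of underside.
- reagent_bottle: White bottle, bystander, 60 mm wide, 120 mm high; origin at centre of underside.
- dish: White flat dish, bystander, 90 mm wide, 14 mm high; origin at centre of underside.
- jar: Amber jar, bystander, 56 mm wide, 60 mm high; origin at centre of underside.
- weight: Brass weight, bystander, 32 mm wide, 30 mm high; origin at centre of underside.
There are look-alikes about, which are no part of the job. Leave any pink look-alike of the stand alone.

How it is judged:
On the way, in this order (a step that is already met when the one before it is completed fails the run):
1. the tongs have lifted the tall vial clear of the rack (height (world z) of vial above 0.035 m and contact force between tongs and vial above 1 N), for 0.2 s.
2. the vial stands fully home in the holder, the seat pressed down (value of joint seat above 0.0028 m and z of vial in the frame of holder below 0.024 m and horizontal distance between vial and holder below 0.004 m and angle between vial's own z axis and vertical below 0.1 rad), for 0.2 s.
3. the tongs have let go of the vial (contact force between tongs and vial below 0.2 N and z of tongs in the frame of vial above 0.06 m), for 0.1 s.
At the end, for the whole second after the job is handed in: The tall vial is upright (0.1 rad) in the holder's well (within 4 mm of its axis), the seat under it pressed down by over 2.8 of its 4 mm, at rest; the tongs stand jaws down, upright (0.25 rad), in the stand (within 16 mm of its middle, 6 mm of its floor), at rest; both short vials stand upright (all of step 2 and linear speed of vial below 0.01 m/s and horizontal distance between tongs and stand below 0.016 m and z of tongs in the frame of stand below 0.01 m and angle between tongs's own z axis and vertical below 0.25 rad and linear speed of tongs below 0.02 m/s and angle between each of short_vial_a, short_vial_b's own z axis and vertical below 0.2 rad); the robot touches nothing.
It fails at once if the gripper or the arm touches the tall vial (contact force between any of the fingers, the arm and vial above 0.3 N).
It fails at once if the jaws squeeze the vial with more than 25 N each (contact force between tongs and vial above 58 N).
It fails at once if the vial is pressed on the seat with more than 15 N (contact force between vial and seat above 15 N).
It fails at once if a short vial or another bystander is moved by more than 15 mm (distance of any of short_vial_a, short_vial_b, beaker, reagent_bottle, dish, jar, weight from where it was at the start of the episode above 0.015 m).
It also fails if it takes over 72 s, if anything falls off the work surface, if the arm or the gripper's body presses on something with over 40 N, if the wrist force passes 120 N, or if a joint passes its speed limit or range.

ROBOT

A 7-joint arm with a two-finger parallel gripper is mounted at the origin on the work surface. World frame = base frame: x ahead of the robot, y to its left, z up, the work surface at z = 0. Lengths are in m, angles in rad, forces in N, time in s.
With the tool pointing down it reaches from about 0.4 to 0.85 m from the base axis. Payload 4.5 kg.
Tool frame: the origin (TCP) lies on the centre line of the jaws, within the pads' length; the fingertips stand 25 mm ahead of it and the grasp point (between the pads) lies 6 mm ahead of it (ctrl.nose_length is the distance from the TCP to the fingertips, in m); z points along the fingers, x is the direction in which the jaws open and shut, and the axes are right-handed (so a half turn about z gives the same grasp; the last joint's range is limited). The gripper opens to 88 mm and grips with 3 to 60 N. Pads are 18 mm wide; open, the fingers measure 123 mm over their backs; the gripper's body (75 mm by 187 mm) begins 45 mm behind the grasp point.
Start: joints at [1.34, 0.689, -0.195, 1.565, 0.157, 0.902, -0.215], TCP at [0.164, -0.603, 0.264] pointing down, gripper open.
Joint ranges: [-3.01, 3.01], [-0.46, 2.08], [-1.47, 1.51], [0.13, 2.56], [-1, 4.14], [0.04, 2.09], [-2.66, 2.66]. Speed limits (rad/s): [2.57, 2.57, 3.14, 3.14, 3.14, 3.14, 3.14].

INTERFACE

Orientations are given as a rotation vector (axis times angle).
In Python, from station import ctrl, optics, order gives the robot as it stands.
- The arm moves only by the tool jog_arm, never from a script. Its argument "deltas" is a list of rows, each a list of 5 numbers: the gripper command: -1 is shut, 1 is fully open, values between are in proportion, then the shift along the world's x, y, z in m, then the turn about the world's z in degrees. In form: [[gripper, x, y, z, twist], ...]. A call has 1 to 12 rows; each row shifts and turns the pose as measured when the row begins; what a row does not reach is not made up. A row lasts 1/10 s, in which the tool goes at most 50 mm and 8.59 degrees, less where a joint would pass 70% of its speed; a pose out of reach is approached as far as the arm can. A call with a gripper value outside its range is refused whole. The fingers move at their own pace and stop on an object; "squeeze" is the grip in N (left out, the last holds). Time passes only in rows, so rows that do not move let the fingers close. It gives the time, the measured TCP pose, the force and the opening at its end, in the units of the state.
- ctrl.state(): the state, without advancing time (a new reading comes with each control period).
- optics.grab_frame(name): name is "scene" or "top" or "wrist"; returns a dict with "pixels" (480x640x3 uint8, red, green, blue), "depth" (480x640 float32, m along the optical axis (not along the pixel's ray), 0 where there is no reading), "intrinsics" (3x3 intrinsics, pixels), "eye" and "rotation" of the camera in the world; the wrist camera has in their place "tool_from_camera" (4x4, takes a point from camera to tool coordinates, whose origin is the TCP and whose axes are the tool frame's). Camera axes: x right, y up, looking along -z (the intrinsics and any distortion apply to the point x, -y, -z); pixel columns grow to the right and rows downward; lengths in m; the calibration is good to about 2 mm. A picture is of the moment at which its call begins: read the wrist's pose just before it.
- order.sign_off(): hands the job in, once; it reports no verdict.
The state is a dict: "time_s": time; "q": joint angles; "dq": joint speeds; "joint_torque": joint torques, N m; "tcp_pos": TCP position; "ee_rot": TCP orientation; "ft_force": force on the tool from outside, world axes, zero at the start; "wrist_torque": the same for the moment, N m; "width": finger opening in m.
Only numpy, scipy, OpenCV 4.12 (cv2) and the standard library are available. Lean on these libraries where they do the work, as an engineer would, in place of code of your own. Each camera call takes 0.05 s, during which the arm holds its last target.

## Working session

There is one attempt and no reset: what is moved stays moved. The work goes in short steps, Python scripts to look and compute and a tool call to move; the robot and the scene stay as the last step left them, time stands still between calls to the robot, and variables do not carry over. Pictures are saved under pics/ and viewed, and the job is handed in when it is done.

Besides the shell and the picture viewer there is one more tool, called after "Request:" as name(argument=value, ...) on one line, values as JSON. jog_arm: Moves the arm, as the interface text tells. Its arguments: {"type":"object","properties":{"deltas":{"type":"array","items":{"type":"array","items":{"type":"number"}}},"squeeze":{"type":"number"}},"required":["deltas"]}

```bash
mkdir -p pics; ls; cat > h.py <<'E'
import numpy as np,cv2,pickle
from station import ctrl,optics,order
from scipy.spatial.transform import Rotation as R
def grab(n,name):
    s=ctrl.state(); f=optics.grab_frame(n); f=dict(f)
    if 'tool_from_camera' in f:
        T=np.eye(4);T[:3,:3]=R.from_rotvec(s['ee_rot']).as_matrix();T[:3,3]=s['tcp_pos']
        W=T@np.array(f['tool_from_camera']); f['eye']=W[:3,3]; f['rotation']=W[:3,:3]
    pickle.dump(f,open(f'pics/{name}.pkl','wb'))
    cv2.imwrite(f'pics/{name}.png',f['pixels'][:,:,::-1]); return f
def load(name): return pickle.load(open(f'pics/{name}.pkl','rb'))
def cloud(f):
    d=f['depth'];K=np.array(f['intrinsics']);v,u=np.mgrid[0:d.shape[0],0:d.shape[1]]
    x=(u-K[0,2])/K[0,0]*d;y=(v-K[1,2])/K[1,1]*d
    P=np.stack([x,-y,-d],-1)@np.array(f['rotation']).T+np.array(f['eye'])
    P[d<=0]=np.nan; return P
def proj(f,p):
    K=np.array(f['intrinsics']);c=(np.asarray(p)-f['eye'])@np.array(f['rotation']); c=c*[1,-1,-1]
    return (K@c)[:2]/c[2]
E
python3 - <<'E'
from h import *
s=ctrl.state();print({k:np.round(v,4) for k,v in s.items()},ctrl.nose_length)
for n in('scene','top','wrist'):
    f=grab(n,n+'0');print(n,np.array(f['intrinsics']).round(1).tolist(),np.round(f['eye'],3),[k for k in f])
E
```

```text
pics
{'time_s': np.float64(0.0), 'q': array([ 1.3398,  0.69  , -0.1945,  1.5664,  0.1573,  0.9025, -0.2151]), 'dq': array([-0.0006,  0.0004,  0.0019,  0.0006,  0.0004, -0.0006, -0.0007]), 'joint_torque': array([ 0.00000e+00, -5.27565e+01, -1.26730e+00, -1.53430e+01,
       -5.28000e-02,  6.40000e-03,  2.00000e-04]), 'tcp_pos': array([ 0.1634, -0.6027,  0.2629]), 'ee_rot': array([-2.4946e+00,  1.9080e+00,  2.4000e-03]), 'ft_force': array([ 0.4147,  0.1459, -0.1125]), 'wrist_torque': array([-0.0236, -0.0214, -0.0056]), 'width': np.float64(0.0879)} 0.025
scene [[598.9, 0.0, 330.4], [0.0, 598.9, 240.1], [0.0, 0.0, 1.0]] [1.145 0.005 0.885] ['pixels', 'depth', 'intrinsics', 'eye', 'rotation']
top [[440.8, 0.0, 323.8], [0.0, 440.8, 252.0], [0.0, 0.0, 1.0]] [ 0.455 -0.042  0.933] ['pixels', 'depth', 'intrinsics', 'eye', 'rotation']
wrist [[420.3, 0.0, 321.7], [0.0, 420.3, 237.4], [0.0, 0.0, 1.0]] [ 0.23  -0.585  0.384] ['pixels', 'depth', 'intrinsics', 'tool_from_camera', 'eye', 'rotation']
```

View pics/scene0.png

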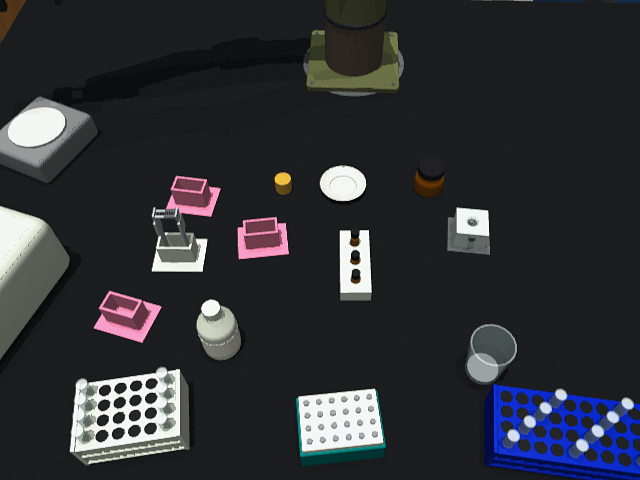

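View pics/top0.png

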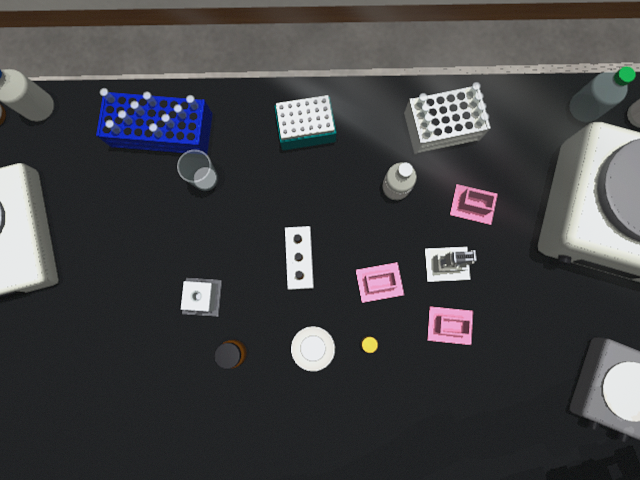

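```bash
python3 - <<'E'
from h import *
f=load('top0');P=cloud(f)
s=load('scene0');S=cloud(s)
def box(P,x0,x1,y0,y1,zl,zh):
    m=(P[...,0]>x0)&(P[...,0]<x1)&(P[...,1]>y0)&(P[...,1]<y1)&(P[...,2]>zl)&(P[...,2]<zh);return P[m]
for u,v in[(299,239),(299,257),(299,275),(200,296),(450,262),(470,256),(290,250),(380,280),(313,349),(229,354),(369,344),(400,175),(196,170)]:print(u,v,P[v,u].round(3))
for c,b in (('rack',(.35,.60,-.05,.06,.022,.03)),('stand',(.38,.5,-.4,-.24,.041,.048)),('foot',(.38,.5,-.4,-.24,.002,.012)),('holder',(.3,.45,.15,.3,.042,.048))):
  for Q in (P,S):
    q=box(Q,*b)
    if len(q)>5:
      (cx,cy),wh,a=cv2.minAreaRect((q[:,:2]*1000).astype(np.float32));print(c,len(q),np.round([cx,cy],1),np.round(wh,1),round(a,1),q[:,2].mean().round(4))
for Q in (P,S):
  q=box(Q,.35,.55,-.05,.06,.034,.07)
  for k in range(0):pass
  print('caps',len(q)); 
  x=q[:,0]; 
  h=np.histogram(x,bins=np.arange(.35,.55,.01));print(h[0]); 
  for xx in np.arange(.35,.55,.01):
    t=q[(x>=xx)&(x<xx+.01)]
    if len(t)>2:print(xx.round(2),t[:,1].mean().round(4),np.percentile(t[:,2],95).round(4))
c=cv2.resize(s['pixels'][130:290,120:300],None,fx=4,fy=4,interpolation=2);cv2.imwrite('pics/c1.png',c[:600,:,::-1])
c=cv2.resize(s['pixels'][190:310,320:500],None,fx=4.4,fy=4.4,interpolation=2);cv2.imwrite('pics/c2.png',c[:,:,::-1])
E
```

```text
Traceback (most recent call last):
  File "h.py", line 15, in cloud
    P=np.stack([x,-y,-d],-1)@np.array(f['rotation']).T+np.array(f['eye'])
      ~~~~~~~~~~~~~~~~~~~~~~~~~~~~~~~~~~~~~~~~~~~~~~~~^~~~~~~~~~~~~~~~~~~
ValueError: operands could not be broadcast together with shapes (480,640) (3,)
```

```bash
python3 - <<'E'
t=open('h.py').read()
t=t.replace("def load(name): return pickle.load(open(f'pics/{name}.pkl','rb'))","""def load(name):
    f=pickle.load(open(f'pics/{name}.pkl','rb')); f['rotation']=np.array(f['rotation'])
    if f['rotation'].size==3: f['rotation']=R.from_rotvec(f['rotation']).as_matrix()
    return f
def box(P,x0,x1,y0,y1,zl,zh):
    m=(P[...,0]>x0)&(P[...,0]<x1)&(P[...,1]>y0)&(P[...,1]<y1)&(P[...,2]>zl)&(P[...,2]<zh);return P[m]""").replace("'wb'));","'wb'))").replace("; return f\ndef load","; return load(name)\ndef load")
open('h.py','w').write(t)
E
cat > m1.py <<'E'
from h import *
f=load('top0');P=cloud(f)
s=load('scene0');S=cloud(s)
for u,v in[(299,239),(299,257),(299,275),(200,296),(450,262),(470,256),(290,250),(380,280),(313,349),(229,354),(369,344),(400,175),(196,170)]:print(u,v,P[v,u].round(3))
for c,b in (('rack',(.35,.60,-.05,.06,.022,.03)),('stand',(.38,.5,-.4,-.24,.041,.048)),('foot',(.38,.5,-.4,-.24,.002,.012)),('holder',(.3,.45,.15,.3,.042,.048))):
  for Q in (P,S):
    q=box(Q,*b)
    if len(q)>5:
      (cx,cy),wh,a=cv2.minAreaRect((q[:,:2]*1000).astype(np.float32));print(c,len(q),np.round([cx,cy],1),np.round(wh,1),round(a,1),q[:,2].mean().round(4))
for Q in (P,S):
  q=box(Q,.35,.55,-.05,.06,.034,.07)
  x=q[:,0]
  for xx in np.arange(.35,.55,.01):
    t=q[(x>=xx)&(x<xx+.01)]
    if len(t)>2:print(xx.round(2),len(t),t[:,1].mean().round(4),np.percentile(t[:,2],95).round(4))
c=cv2.resize(s['pixels'][130:280,120:300],None,fx=4,fy=4,interpolation=2);cv2.imwrite('pics/c1.png',c[:600,:,::-1])
c=cv2.resize(s['pixels'][190:310,320:500],None,fx=4.4,fy=4.4,interpolation=2);cv2.imwrite('pics/c2.png',c[:,:,::-1])
E
python3 m1.py
```

```text
299 239 [0.603 0.012 0.048]
299 257 [0.566 0.012 0.05 ]
299 275 [0.528 0.011 0.061]
200 296 [0.49  0.212 0.042]
450 262 [ 0.546 -0.275  0.11 ]
470 256 [ 0.555 -0.309  0.122]
290 250 [0.583 0.032 0.027]
380 280 [ 0.521 -0.156  0.007]
313 349 [ 0.38  -0.014  0.005]
229 354 [0.377 0.147 0.06 ]
369 344 [ 0.391 -0.127  0.034]
400 175 [ 0.714 -0.186  0.115]
196 170 [0.765 0.238 0.007]
rack 984 [553.1  14. ] [94.7 52.2] 2.7 0.0271
rack 903 [553.   15.8] [94.3 51.4] 2.2 0.024
stand 165 [ 426.5 -298. ] [61.6 33.8] 83.7 0.0458
stand 140 [ 427.1 -295.3] [60.7 36.8] 83.2 0.0426
foot 2335 [ 440.3 -319.9] [159.7 119.6] 89.7 0.0041
foot 230 [ 447.6 -314.2] [ 81.4 138.5] 5.1 0.0059
holder 27 [395.2 164.2] [ 5.9 29.7] 25.6 0.0452
0.52 21 0.0117 0.0632
0.53 31 0.0125 0.0635
0.52 13 0.0143 0.0598
0.53 87 0.0146 0.0585
0.54 9 0.0141 0.056
```

```bash
sleep 3
```

```text
(no output)
```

View pics/c1.png

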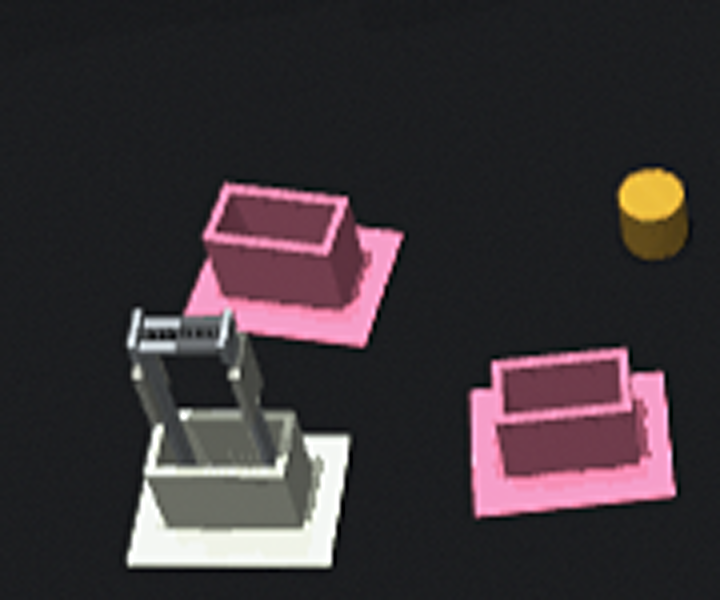

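View pics/c2.png

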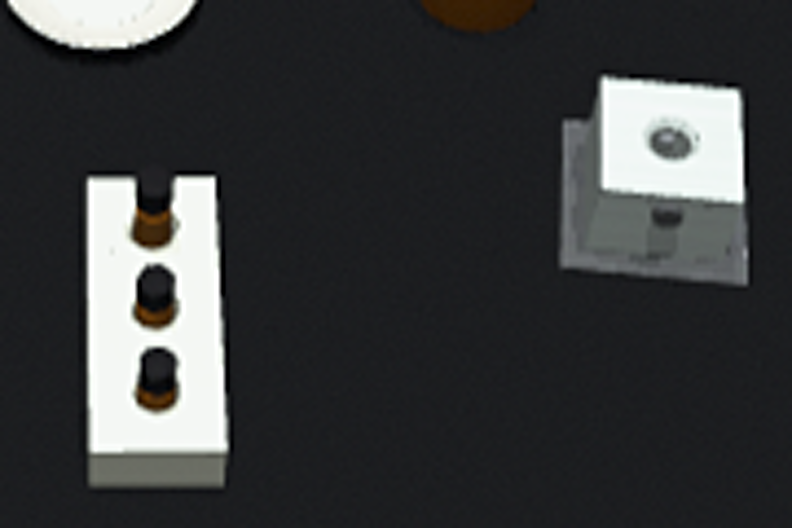

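```bash
cat > m2.py <<'E'
from h import *
f=load('top0');P=cloud(f)
s=load('scene0');S=cloud(s)
for c,b in (('rack',(.45,.70,-.05,.06,.022,.031)),('stand',(.5,.6,-.35,-.24,.041,.048)),('foot',(.48,.62,-.37,-.22,.001,.012)),('tongtop',(.5,.6,-.37,-.24,.113,.13)),('holder',(.43,.55,.15,.28,.040,.049)),('plate',(.43,.55,.15,.29,.003,.02))):
  for Q in (P,S):
    q=box(Q,*b)
    if len(q)>5:
      (cx,cy),wh,a=cv2.minAreaRect((q[:,:2]*1000).astype(np.float32));print(c,len(q),np.round([cx,cy],1),np.round(wh,1),round(a,1),q[:,2].mean().round(4))
E
python3 m2.py
```

```text
rack 1361 [569.9  14.7] [128.7  52.2] 2.7 0.0272
rack 1347 [570.9  16.2] [129.7  52. ] 2.6 0.024
stand 123 [ 554.9 -297.9] [34.3 61.1] 2.2 0.0457
stand 196 [ 555.6 -296.5] [37.5 59.9] 2.0 0.0429
foot 2849 [ 549.9 -295.1] [139.8 150. ] 0.1 0.0032
foot 449 [ 550.6 -293.8] [143.2 134.8] 86.9 0.004
tongtop 233 [ 555.4 -296.3] [19.6 41.7] 3.2 0.125
tongtop 272 [ 556.2 -294.8] [22.7 40.2] 3.2 0.1208
holder 745 [491.2 220.3] [57.7 62.8] 85.9 0.0458
holder 726 [492.4 221.3] [56.4 59.6] 84.9 0.0426
plate 740 [490.5 219.8] [139.4 119.2] 89.7 0.0053
plate 303 [489.5 236. ] [105.1  96.4] 86.2 0.0099
```

Request:
jog_arm(deltas=[[1, 0.035, 0.028, 0.005, -1.5], [1, 0.035, 0.028, 0.005, -1.5], [1, 0.035, 0.028, 0.005, -1.5], [1, 0.035, 0.028, 0, -1.5], [1, 0.035, 0.028, 0, -1.5], [1, 0.035, 0.028, 0, -1.5], [1, 0.035, 0.028, 0, -1.5], [1, 0.035, 0.028, 0, -1.5], [1, 0.035, 0.028, 0, -1], [1, 0.035, 0.028, 0, 0], [1, 0, 0, 0, 0]])

```text
time_s: 1.25
tcp_pos: [0.5205, -0.3081, 0.2754]
ee_rot: [-2.243, 2.196, 0.012]
ft_force: [-0.2, 0.7, -0.4]
width: 0.0881
```

```bash
python3 - <<'E'
from h import *
f=grab('wrist','w1');print(f['eye'])
P=cloud(f)
for c,b in (('stand',(.5,.62,-.36,-.24,.041,.049)),('tongtop',(.5,.62,-.37,-.24,.113,.135))):
    q=box(P,*b); print(len(q))
    if len(q)>5:
      (cx,cy),wh,a=cv2.minAreaRect((q[:,:2]*1000).astype(np.float32));print(c,len(q),np.round([cx,cy],1),np.round(wh,1),round(a,1),q[:,2].mean().round(4))
E
```

```text
[ 0.58977511 -0.30754258  0.39566563]
624
stand 624 [ 553.6 -297.4] [33.5 59.3] 2.0 0.0445
1547
tongtop 1547 [ 554.2 -295.8] [20.1 40.1] 2.9 0.1239
```

View pics/w1.png

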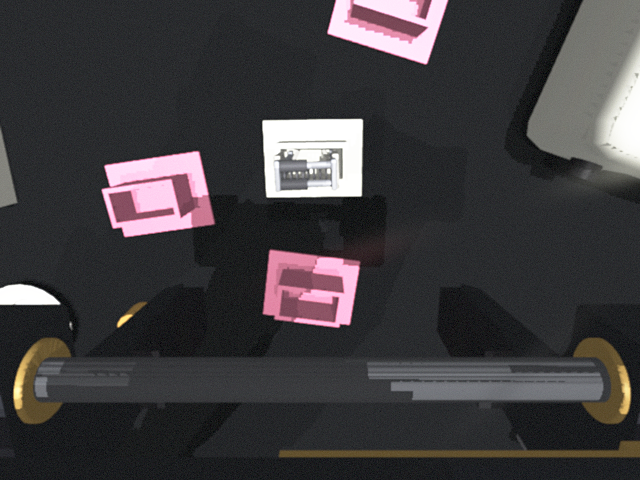

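Request:
jog_arm(deltas=[[1, 0.017, 0.006, -0.02, 0.7], [1, 0.017, 0.006, -0.03, 0.6], [1, 0, 0, -0.04, 0], [1, 0, 0, -0.03, 0], [1, 0, 0, 0, 0]])

```text
time_s: 1.8
tcp_pos: [0.5479, -0.3053, 0.1524]
ee_rot: [2.254, -2.179, -0.008]
ft_force: [-0.2, 0.4, 0.0]
width: 0.0879
```

Request:
jog_arm(deltas=[[1, 0.006, 0.009, 0, 0.6], [1, 0, 0, 0, 0], [1, 0, 0, 0, 0]])

```text
time_s: 2.1
tcp_pos: [0.5539, -0.2987, 0.1554]
ee_rot: [2.262, -2.169, -0.003]
ft_force: [-0.3, 0.4, -1.2]
width: 0.088
```

Request:
jog_arm(deltas=[[1, 0, 0.003, -0.01, 0], [1, 0, 0, -0.02, 0], [1, 0, 0, -0.015, 0], [1, 0, 0, -0.008, 0], [1, 0, 0, 0, 0], [1, 0, 0, 0, 0]])

```text
time_s: 2.7
tcp_pos: [0.5562, -0.2965, 0.1038]
ee_rot: [2.263, -2.172, 0.01]
ft_force: [0.3, -0.9, -0.2]
width: 0.0881
```

Request:
jog_arm(deltas=[[1, -0.002, 0, -0.005, 0], [1, 0, 0, 0, 0], [1, 0, 0, 0, 0]])

```text
time_s: 3.0
tcp_pos: [0.5546, -0.297, 0.0995]
ee_rot: [2.263, -2.172, 0.013]
ft_force: [0.2, -0.2, 0.4]
width: 0.0881
```

Request:
jog_arm(deltas=[[-0.12, 0, 0, 0, 0], [-0.12, 0, 0, 0, 0], [-0.12, 0, 0, 0, 0], [-0.12, 0, 0, 0, 0], [-0.12, 0, 0, 0, 0], [-0.12, 0, 0, 0, 0], [-0.12, 0, 0, 0, 0]], squeeze=20)

```text
time_s: 3.7
tcp_pos: [0.5552, -0.2974, 0.1004]
ee_rot: [2.264, -2.173, 0.016]
ft_force: [-0.3, -0.3, -0.3]
width: 0.0387
```

Request:
jog_arm(deltas=[[-0.12, 0, 0, 0.01, 0], [-0.12, 0, 0, 0.02, 0], [-0.12, 0, 0, 0.025, 0], [-0.12, 0, 0, 0.025, 0], [-0.12, 0, 0, 0.015, 0], [-0.12, 0, 0, 0, 0], [-0.12, 0, 0, 0, 0]])

```text
time_s: 4.4
tcp_pos: [0.5537, -0.2965, 0.2008]
ee_rot: [2.263, -2.172, 0.012]
ft_force: [-0.0, -0.5, -1.5]
width: 0.0391
```

```bash
python3 - <<'E'
from h import *
f=grab('scene','s2');P=cloud(f)
s=ctrl.state();print(s['tcp_pos'],s['width'],R.from_rotvec(s['ee_rot']).as_matrix().round(4))
c=cv2.resize(f['pixels'][80:280,80:320],None,fx=3,fy=3,interpolation=2);cv2.imwrite('pics/c3.png',c[:,:,::-1])
E
```

```text
[ 0.55376064 -0.29649576  0.20062852] 0.038726228047812776 [[ 0.041  -0.9992  0.0026]
 [-0.9991 -0.041  -0.0085]
 [ 0.0086 -0.0022 -1.    ]]
```

View pics/c3.png

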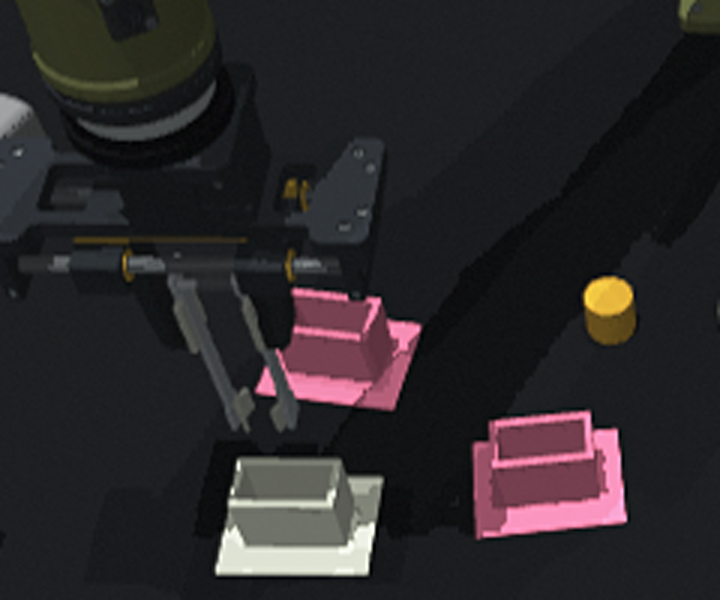

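```bash
python3 - <<'E'
from h import *
f=load('s2');P=cloud(f)
q=box(P,.5,.62,-.35,-.24,.09,.165)
for z in np.arange(.09,.165,.005):
    t=q[(q[:,2]>=z)&(q[:,2]<z+.005)]
    if len(t):
        l=t[t[:,1]<-.296];r=t[t[:,1]>=-.296]
        print(z.round(3),[ (len(a),a[:,0].min().round(4),a[:,0].max().round(4),a[:,1].min().round(4),a[:,1].max().round(4)) for a in(l,r) if len(a)])
E
```

```text
0.1 [(17, np.float64(0.5466), np.float64(0.5631), np.float64(-0.3116), np.float64(-0.301)), (12, np.float64(0.5456), np.float64(0.5613), np.float64(-0.2864), np.float64(-0.2769))]
0.105 [(21, np.float64(0.5454), np.float64(0.5638), np.float64(-0.3117), np.float64(-0.3012)), (17, np.float64(0.5468), np.float64(0.5625), np.float64(-0.2876), np.float64(-0.2761))]
0.11 [(22, np.float64(0.5467), np.float64(0.565), np.float64(-0.3109), np.float64(-0.3019)), (21, np.float64(0.5454), np.float64(0.563), np.float64(-0.2874), np.float64(-0.2768))]
0.115 [(35, np.float64(0.5458), np.float64(0.5642), np.float64(-0.3112), np.float64(-0.3024)), (27, np.float64(0.5447), np.float64(0.5628), np.float64(-0.2863), np.float64(-0.2756))]
0.12 [(9, np.float64(0.5514), np.float64(0.5609), np.float64(-0.3119), np.float64(-0.3078)), (12, np.float64(0.5479), np.float64(0.56), np.float64(-0.2807), np.float64(-0.2771))]
0.125 [(11, np.float64(0.5503), np.float64(0.5619), np.float64(-0.3122), np.float64(-0.3082)), (9, np.float64(0.5509), np.float64(0.5588), np.float64(-0.2798), np.float64(-0.2768))]
0.13 [(9, np.
[... 551 characters left out ...]
5491), np.float64(0.5607), np.float64(-0.3131), np.float64(-0.3083)), (7, np.float64(0.5493), np.float64(0.5611), np.float64(-0.2793), np.float64(-0.2774))]
0.15 [(12, np.float64(0.5495), np.float64(0.5611), np.float64(-0.3126), np.float64(-0.3086)), (13, np.float64(0.5474), np.float64(0.5615), np.float64(-0.2806), np.float64(-0.2776))]
0.155 [(11, np.float64(0.5485), np.float64(0.5616), np.float64(-0.3111), np.float64(-0.3089)), (9, np.float64(0.5507), np.float64(0.5593), np.float64(-0.2804), np.float64(-0.2779))]
0.16 [(11, np.float64(0.5493), np.float64(0.5612), np.float64(-0.3114), np.float64(-0.3088)), (7, np.float64(0.5557), np.float64(0.561), np.float64(-0.2821), np.float64(-0.2772))]
```

Request:
jog_arm(deltas=[[-0.12, -0.004, 0.02, 0, 0], [-0.12, -0.005, 0.04, 0, 0], [-0.12, -0.005, 0.04, 0, 0], [-0.12, -0.005, 0.04, 0, 0], [-0.12, -0.005, 0.04, 0, 0], [-0.12, -0.005, 0.04, 0, 0], [-0.12, -0.005, 0.04, 0, 0], [-0.12, -0.005, 0.04, 0, 0], [-0.12, 0, 0.02, 0, 0], [-0.12, 0, 0, 0, 0], [-0.12, 0, 0, 0, 0]])

```text
time_s: 5.55
tcp_pos: [0.5045, 0.033, 0.1905]
ee_rot: [2.251, -2.166, -0.006]
ft_force: [0.4, -0.7, -0.8]
width: 0.0389
```

```bash
cat > st.py <<'E'
from h import *
s=ctrl.state();M=R.from_rotvec(s['ee_rot']).as_matrix();print(s['time_s'].round(2),s['tcp_pos'].round(4),'w',s['width'].round(4),'xang',np.degrees(np.arctan2(M[1,0],M[0,0])).round(2)%180,'tz',M[:,2].round(4),'F',s['ft_force'].round(2),s['wrist_torque'].round(3))
E
python3 st.py
python3 - <<'E'
from h import *
f=grab('wrist','w3');P=cloud(f)
q=box(P,.45,.68,-.06,.1,.02,.032);(c,wh,a)=cv2.minAreaRect((q[:,:2]*1000).astype(np.float32));print(c,wh,a,q[:,2].mean())
E
```

```text
(568.6531372070312, 15.471168518066406) (128.2716827392578, 52.33118438720703) 2.5428810119628906 0.025566445387994154Traceback (most recent call last):
  File "st.py", line 2, in <module>
    s=ctrl.state();M=R.from_rotvec(s['ee_rot']).as_matrix();print(s['time_s'].round(2),s['tcp_pos'].round(4),'w',s['width'].round(4),'xang',np.degrees(np.arctan2(M[1,0],M[0,0])).round(2)%180,'tz',M[:,2].round(4),'F',s['ft_force'].round(2),s['wrist_torque'].round(3))
                                                                  ^^^^^^^^^^^^^^^^^
AttributeError: 'float' object has no attribute 'round'
```

View pics/w3.png

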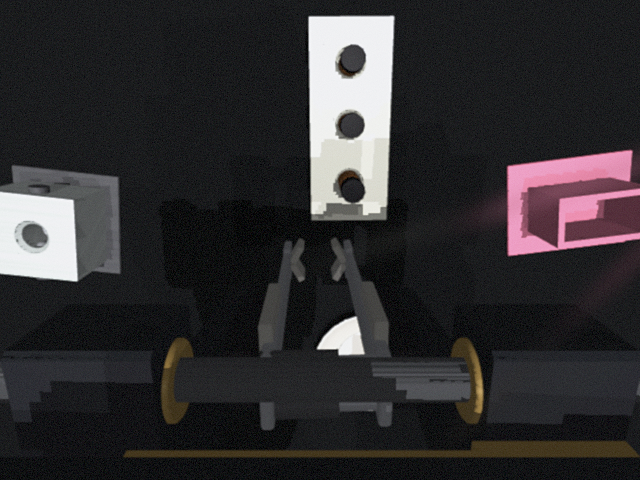

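```bash
sed -i "s/s\['time_s'\].round(2)/round(s['time_s'],2)/;s/s\['width'\].round(4)/round(s['width'],4)/" st.py; python3 st.py
python3 - <<'E'
from h import *
f=load('w3');P=cloud(f)
for nm,b in (('cap',(.49,.56,-.02,.05,.052,.068)),('mid',(.555,.59,-.02,.05,.04,.068)),('far',(.59,.63,-.02,.05,.04,.068)),('jaws',(.47,.53,-.01,.07,.09,.115)),('hold',(.43,.55,.16,.28,.04,.05))):
    q=box(P,*b)
    if len(q)<5: print(nm,len(q));continue
    print(nm,len(q),q.mean(0).round(4),q.min(0).round(4),q.max(0).round(4),np.percentile(q[:,2],90).round(4))
    if nm in('cap','mid','far'):
        c,r=cv2.minEnclosingCircle((q[:,:2]*1000).astype(np.float32));print(c,r)
    if nm=='hold':print(cv2.minAreaRect((q[:,:2]*1000).astype(np.float32)))
q=box(P,.48,.53,-.01,.07,.085,.13)
for z in np.arange(.085,.13,.005):
    t=q[(q[:,2]>=z)&(q[:,2]<z+.005)]
    for a in (t[t[:,1]<.032],t[t[:,1]>=.032]):
        if len(a):print(z.round(3),len(a),a.min(0).round(4),a.max(0).round(4))
E
```

```text
5.6 [0.5046 0.0328 0.1905] w 0.039 xang 92.17 tz [-0.0149 -0.0093 -0.9998] F [-0.    0.75 -1.62] [ 0.076 -0.024 -0.005]
cap 500 [0.5312 0.0142 0.0592] [0.5236 0.0069 0.0521] [0.5383 0.0214 0.0614] 0.0604
(530.888671875, 13.981462478637695) 7.461491584777832
mid 487 [0.5687 0.0158 0.0475] [0.5612 0.0083 0.0408] [0.5758 0.023  0.0497] 0.0484
(568.5731201171875, 15.694539070129395) 7.409061431884766
far 575 [0.6062 0.0175 0.0472] [0.5992 0.0101 0.04  ] [0.6138 0.0246 0.0495] 0.0484
(606.43896484375, 17.360248565673828) 7.481945991516113
jaws 1125 [0.504  0.0338 0.1064] [0.492  0.0169 0.093 ] [0.5121 0.0519 0.115 ] 0.1109
hold 6077 [0.4905 0.2159 0.0442] [0.4588 0.1899 0.04  ] [0.5218 0.2461 0.047 ] 0.0453
((490.0383605957031, 217.43515014648438), (51.797489166259766, 63.42867660522461), 84.2917251586914)
0.09 26 [0.4941 0.0175 0.093 ] [0.5116 0.0272 0.095 ]
0.09 16 [0.4936 0.0412 0.0938] [0.5105 0.0518 0.095 ]
0.095 70 [0.4941 0.0173 0.095 ] [0.5118 0.0274 0.1   ]
0.095 75 [0.4936 0.0411 0.0951] [0.511  0.0519 0.0999]
0.1 95 [0.4945 0.0172 0.1001] [0.5119 0.0275 0.105 ]
0.1 82 [0.4934 0.0409 0.1   ] [0.5107 0.0517 0.1048]
0.105 257 [0.4934 0.0169 0.1051] [0.5121 0.0271 0.11  ]
0.105 193 [0.492  0.0408 0.105 ] [0.5112 0.0517 0.11  ]
0.11 128 [0.4939 0.0172 0.11  ] [0.5113 0.0267 0.115 ]
0.11 183 [0.4923 0.0407 0.11  ] [0.5106 0.0516 0.1148]
0.115 35 [0.4985 0.017  0.1151] [0.5092 0.0201 0.1199]
0.115 30 [0.4972 0.0475 0.1151] [0.5077 0.0515 0.1196]
0.12 37 [0.4984 0.017  0.1202] [0.5094 0.0201 0.1249]
0.12 43 [0.4998 0.0475 0.1201] [0.5078 0.0514 0.125 ]
0.125 49 [0.4981 0.0167 0.125 ] [0.5095 0.0201 0.1299]
0.125 38 [0.4969 0.0473 0.1252] [0.5082 0.0512 0.13  ]
```

Request:
jog_arm(deltas=[[-0.12, 0.015, -0.01, 0, 0.2], [-0.12, 0.012, -0.009, 0, 0.2], [-0.12, 0, 0, 0, 0], [-0.12, 0, 0, 0, 0]])

```text
time_s: 6.0
tcp_pos: [0.5312, 0.0059, 0.1894]
ee_rot: [2.244, -2.167, -0.006]
ft_force: [-0.5, 0.4, -0.8]
width: 0.0387
```

```bash
cat > jaw.py <<'E'
import sys
from h import *
# jaws + cap in wrist camera
name=sys.argv[1];f=grab('wrist',name);P=cloud(f);s=ctrl.state();t=s['tcp_pos']
q=box(P,t[0]-.03,t[0]+.03,t[1]-.03,t[1]+.03,t[2]-.0965+.0005,t[2]-.0965+.0145)
if len(q):
    l=q[q[:,1]<t[1]];r=q[q[:,1]>=t[1]]
    for a in(l,r):
        if len(a):print('jaw',len(a),np.percentile(a,1,axis=0).round(4),np.percentile(a,99,axis=0).round(4))
    if len(l) and len(r): print('centre',round((np.percentile(l[:,0],1)+np.percentile(l[:,0],99)+np.percentile(r[:,0],1)+np.percentile(r[:,0],99))/4,4),round((np.percentile(l[:,1],1)+np.percentile(r[:,1],99))/2,4))
E
python3 st.py; python3 jaw.py w4; python3 - <<'E'
from h import *
P=cloud(load('w4'));q=box(P,.51,.55,-.01,.035,.052,.063);print(len(q),cv2.minEnclosingCircle((q[:,:2]*1000).astype(np.float32)))
E
```

```text
6.0 [0.5312 0.0059 0.1894] w 0.0387 xang 92.01 tz [-0.0181 -0.013  -0.9998] F [-0.5   0.4  -0.81] [ 0.129 -0.006 -0.019]
jaw 260 [ 0.5209 -0.01    0.0937] [ 5.380e-01 -2.000e-04  1.073e-01]
jaw 236 [0.5201 0.0135 0.0937] [0.5374 0.0241 0.1073]
centre 0.5291 0.0071
469 ((530.8709106445312, 13.889510154724121), 7.467238426208496)
```

View pics/w4.png

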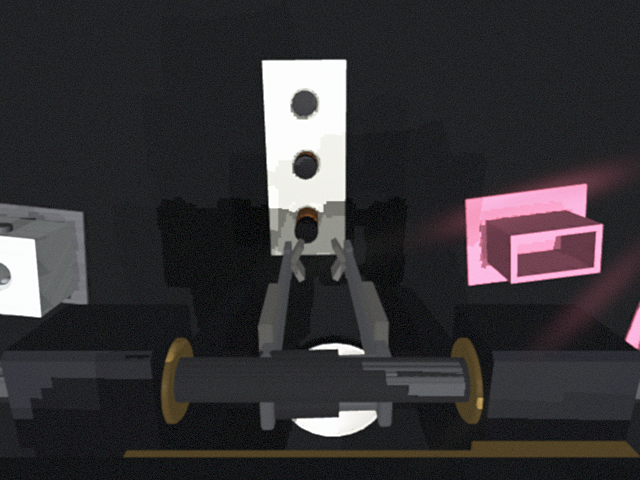

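Request:
jog_arm(deltas=[[-0.12, 0.002, 0.007, 0, 0.5], [-0.12, 0, 0, 0, 0], [-0.12, 0, 0, 0, 0], [-0.12, 0, 0, 0, 0]])

```text
time_s: 6.45
tcp_pos: [0.5316, 0.0141, 0.1894]
ee_rot: [2.255, -2.155, -0.008]
ft_force: [-0.1, 0.9, -0.4]
width: 0.0388
```

```bash
python3 st.py; python3 jaw.py w5
```

```text
6.45 [0.5316 0.0141 0.1894] w 0.0388 xang 92.6 tz [-0.0197 -0.013  -0.9997] F [-0.08  0.91 -0.45] [ 0.018 -0.011  0.058]
jaw 256 [ 0.5211 -0.0019  0.0936] [0.5386 0.0081 0.1073]
jaw 238 [0.5202 0.0216 0.0937] [0.5374 0.0325 0.1072]
centre 0.5293 0.0153
```

Request:
jog_arm(deltas=[[-0.12, 0.0015, -0.0015, -0.005, 0], [-0.12, 0, 0, -0.015, 0], [-0.12, 0, 0, -0.012, 0], [-0.12, 0, 0, 0, 0]])

```text
time_s: 6.9
tcp_pos: [0.5335, 0.0123, 0.1559]
ee_rot: [2.255, -2.155, -0.007]
ft_force: [0.4, 0.4, -0.5]
width: 0.0393
```

```bash
python3 st.py; python3 jaw.py w6
```

```text
6.9 [0.5335 0.0123 0.1559] w 0.0393 xang 92.61 tz [-0.0187 -0.0132 -0.9997] F [ 0.38  0.4  -0.48] [0.021 0.053 0.018]
jaw 290 [ 0.5231 -0.0039  0.0606] [0.5405 0.0113 0.0745]
jaw 280 [0.5222 0.0141 0.0605] [0.5393 0.0306 0.0744]
centre 0.5313 0.0134
```

View pics/w6.png

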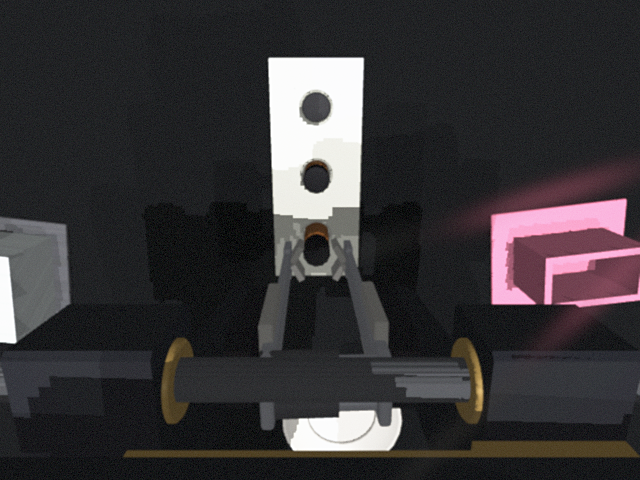

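Request:
jog_arm(deltas=[[-0.12, 0, 0.0005, -0.01, 0], [-0.12, 0, 0, -0.008, 0], [-0.12, 0, 0, 0, 0]])

```text
time_s: 7.25
tcp_pos: [0.5344, 0.0128, 0.1376]
ee_rot: [2.256, -2.156, -0.005]
ft_force: [-0.4, -0.3, -1.6]
width: 0.0393
```

```bash
python3 st.py; python3 jaw.py w7
```

```text
7.25 [0.5344 0.0128 0.1376] w 0.0393 xang 92.6 tz [-0.0164 -0.013  -0.9998] F [-0.42 -0.26 -1.64] [-0.009  0.024 -0.014]
jaw 357 [ 0.5244 -0.003   0.0421] [0.5643 0.0127 0.0559]
jaw 448 [0.5238 0.0132 0.0422] [0.5645 0.031  0.0559]
centre 0.5443 0.014
```

View pics/w7.png

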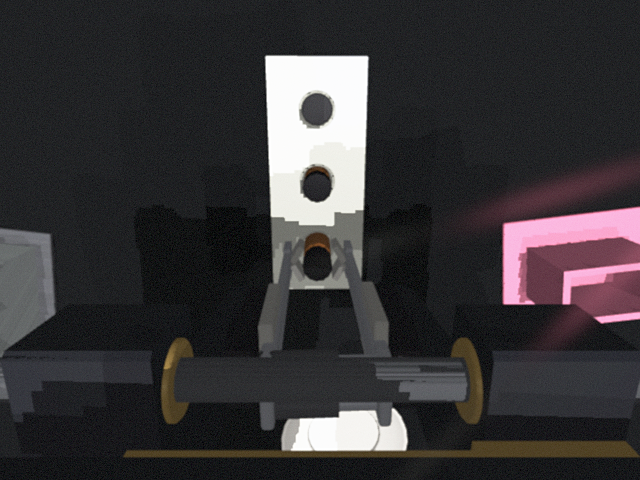

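Request:
jog_arm(deltas=[[-0.15, -0.0017, 0, 0, 0], [-0.2, 0, 0, 0, 0], [-0.24, 0, 0, 0, 0], [-0.3, 0, 0, 0, 0], [-0.4, 0, 0, 0, 0], [-0.4, 0, 0, 0, 0]], squeeze=25)

```text
time_s: 7.9
tcp_pos: [0.5334, 0.0129, 0.139]
ee_rot: [2.257, -2.158, -0.002]
ft_force: [0.0, -0.5, -1.0]
width: 0.0319
```

```bash
python3 st.py; python3 jaw.py w8
```

```text
7.9 [0.5334 0.0129 0.139 ] w 0.0319 xang 92.6 tz [-0.014  -0.0128 -0.9998] F [ 0.02 -0.47 -0.96] [ 0.041 -0.015 -0.046]
jaw 224 [5.245e-01 2.000e-04 4.320e-02] [0.5632 0.0128 0.0569]
jaw 291 [0.5276 0.0133 0.0431] [0.5634 0.0284 0.0568]
centre 0.5447 0.0143
```

View pics/w8.png

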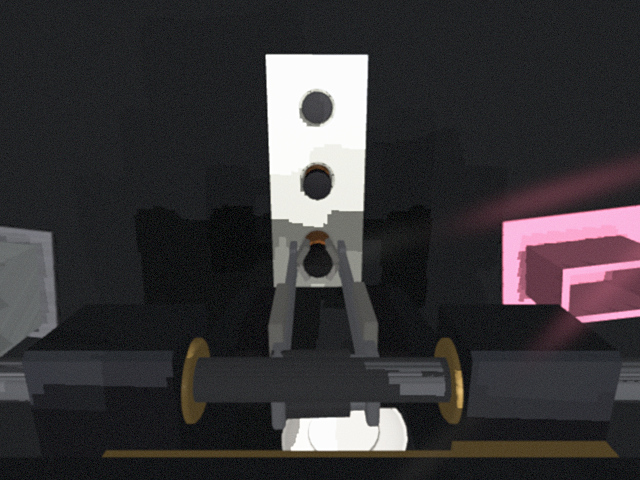

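Request:
jog_arm(deltas=[[-0.4, 0, 0, 0.004, 0], [-0.4, 0, 0, 0.01, 0], [-0.4, 0, 0, 0.015, 0], [-0.4, 0, 0, 0.018, 0], [-0.4, 0, 0, 0.012, 0], [-0.4, 0, 0, 0, 0]])

```text
time_s: 8.55
tcp_pos: [0.5333, 0.0127, 0.2028]
ee_rot: [2.257, -2.158, -0.001]
ft_force: [0.5, -0.1, -1.4]
width: 0.0322
```

```bash
python3 st.py; python3 - <<'E'
from h import *
f=grab('scene','s3');c=cv2.resize(f['pixels'][100:300,270:510],None,fx=3,fy=3,interpolation=2);cv2.imwrite('pics/c4.png',c[:,:,::-1])
E
```

```text
8.55 [0.5333 0.0127 0.2028] w 0.0322 xang 92.58 tz [-0.0134 -0.0128 -0.9998] F [ 0.5  -0.06 -1.38] [ 0.059 -0.055  0.031]
```

View pics/c4.png

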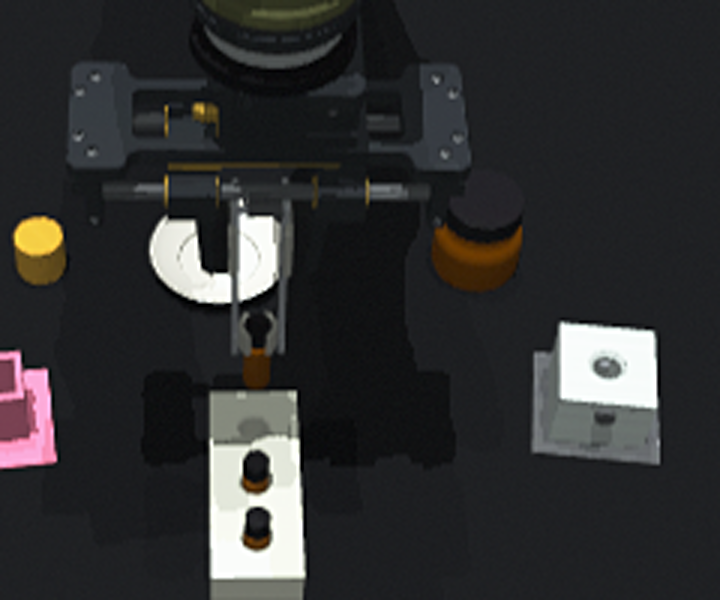

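Request:
jog_arm(deltas=[[-0.4, -0.005, 0.015, 0, 0], [-0.4, -0.01, 0.03, 0, 0], [-0.4, -0.012, 0.035, 0, 0], [-0.4, -0.012, 0.035, 0, 0], [-0.4, -0.012, 0.03, 0, 0], [-0.4, -0.01, 0.015, 0, 0], [-0.4, 0, 0, 0, 0]])

```text
time_s: 9.3
tcp_pos: [0.4677, 0.1758, 0.1995]
ee_rot: [2.25, -2.159, -0.003]
ft_force: [-0.2, 0.3, -0.9]
width: 0.0321
```

```bash
python3 st.py; python3 - <<'E'
from h import *
f=grab('wrist','w9')
E
```

```text
9.3 [0.4677 0.1758 0.1995] w 0.0321 xang 92.36 tz [-0.0179 -0.0154 -0.9997] F [-0.19  0.32 -0.9 ] [ 0.018  0.004 -0.002]
```

View pics/w9.png

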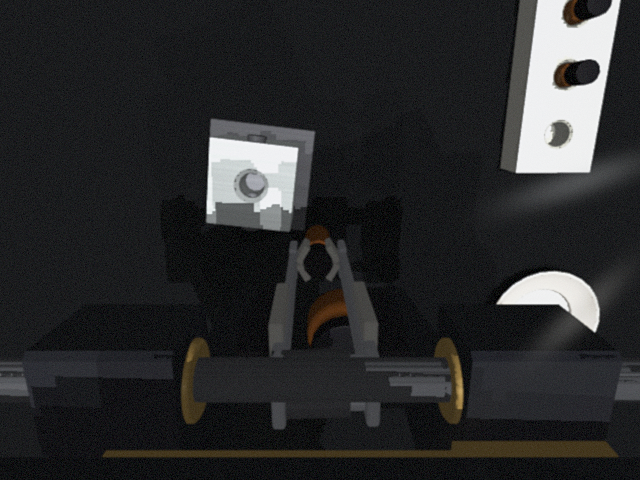

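```bash
cat > well.py <<'E'
import sys
from h import *
f=load(sys.argv[1]);P=cloud(f)
m=((P[...,2]>.0425)&(P[...,2]<.049)&(abs(P[...,0]-.49)<.05)&(abs(P[...,1]-.22)<.05)).astype(np.uint8)
q=P[m>0];r=cv2.minAreaRect((q[:,:2]*1000).astype(np.float32));print('block',r,q[:,2].mean())
cs,h=cv2.findContours(m,cv2.RETR_CCOMP,cv2.CHAIN_APPROX_NONE)
for c,hh in zip(cs,h[0]):
    if hh[3]>=0 and cv2.contourArea(c)>60:
        # project hole contour pixels on z=.045 plane
        pts=[];K=np.array(f['intrinsics'])
        for u,v in c[:,0]:
            d=f['rotation']@np.array([(u-K[0,2])/K[0,0],-(v-K[1,2])/K[1,1],-1]);pts.append(f['eye']+d*(.045-f['eye'][2])/d[2])
        pts=np.array(pts)*1000;e=cv2.fitEllipse(pts[:,:2].astype(np.float32));print('hole',e)
E
python3 well.py w9;python3 well.py w3; python3 well.py top0; python3 well.py s3
python3 - <<'E'
from h import *
f=load('w9')
P=cloud(f)
q=box(P,.43,.5,.15,.21,.1195-.008,.1195+.004)
print(len(q))
c=f['pixels'][150:270,190:350];print(cv2.imwrite('pics/c5.png',cv2.resize(c,None,fx=4.5,fy=4.5,interpolation=2)[:,:,::-1]))
for v in range(222,282,6):print(v,[tuple(P[v,u].round(3)) for u in (306,312,318,324,330)])
E
```

```text
block ((490.054931640625, 221.09910583496094), (56.31550216674805, 56.45491027832031), 85.4217529296875) 0.04453590637125796
hole ((490.57073974609375, 220.6851348876953), (19.215356826782227, 19.69913673400879), 85.39346313476562)
block ((489.81341552734375, 217.85284423828125), (51.79994583129883, 57.2338752746582), 85.0840072631836) 0.04444825026070232
hole ((490.94903564453125, 219.34083557128906), (19.22454261779785, 19.818117141723633), 34.082000732421875)
block ((489.9112548828125, 219.77740478515625), (56.68447494506836, 60.35206604003906), 86.44728088378906) 0.04596028932830987
hole ((491.42333984375, 219.3979949951172), (19.202730178833008, 19.56254768371582), 31.11444854736328)
block ((492.81072998046875, 221.39083862304688), (55.49214553833008, 57.750328063964844), 84.40166473388672) 0.04369534584790836
1487
True
222 [(np.float64(0.455), np.float64(0.184), np.float64(-0.001)), (np.float64(0.456), np.float64(0.18), np.float64(0.001)), (np.float64(0.456), np.float64(0.175), np.float64(-0.0)), (np.float64(0.456), np.float64(0.17), np.float64(-0.001)), (np.float64(0.456), np.
[... 2011 characters left out ...]
64(0.465), np.float64(0.173), np.float64(0.12)), (np.float64(0.465), np.float64(0.17), np.float64(0.12))]
270 [(np.float64(0.462), np.float64(0.182), np.float64(0.12)), (np.float64(0.462), np.float64(0.179), np.float64(0.121)), (np.float64(0.462), np.float64(0.176), np.float64(0.122)), (np.float64(0.462), np.float64(0.173), np.float64(0.12)), (np.float64(0.462), np.float64(0.17), np.float64(0.121))]
276 [(np.float64(0.459), np.float64(0.182), np.float64(0.121)), (np.float64(0.459), np.float64(0.179), np.float64(0.121)), (np.float64(0.459), np.float64(0.176), np.float64(0.121)), (np.float64(0.459), np.float64(0.173), np.float64(0.121)), (np.float64(0.459), np.float64(0.17), np.float64(0.12))]
```

View pics/c5.png

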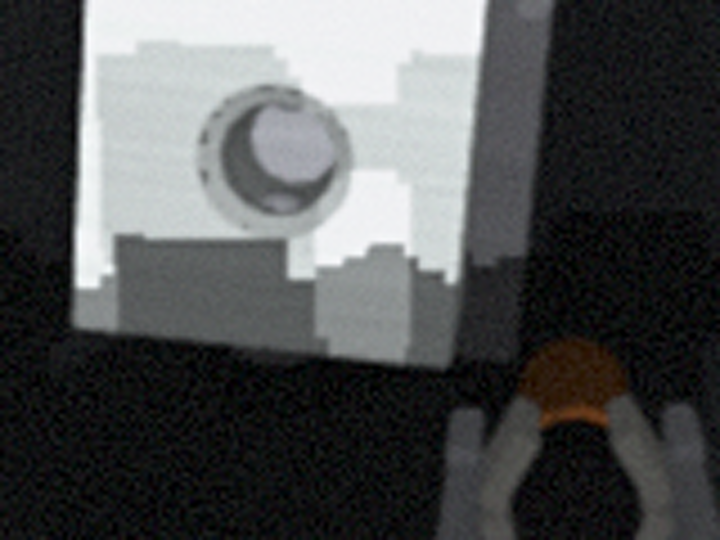

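```bash
cat > vial.py <<'E'
import sys
from h import *
from scipy.optimize import least_squares
f=load(sys.argv[1]);P=cloud(f)
x0,y0,zt=map(float,sys.argv[2:5]) # approx vial centre and foot z
b=box(P,x0-.012,x0+.012,y0-.012,y0+.012,zt+.006,zt+.034)   # side below jaws
t=box(P,x0-.009,x0+.009,y0-.009,y0+.009,zt+.0525,zt+.06)   # cap top
print('side',len(b),'top',len(t),t[:,2].mean() if len(t) else None)
if len(t):print('cap circle',cv2.minEnclosingCircle((t[:,:2]*1000).astype(np.float32)),t.mean(0).round(4))
z0=zt+.02
g=lambda p:np.hypot(b[:,0]-p[0]-p[2]*(b[:,2]-z0),b[:,1]-p[1]-p[3]*(b[:,2]-z0))-.0075
r=least_squares(g,[x0,y0,0,0],loss='soft_l1',f_scale=.0005);p=r.x
print('axis at z0',p[:2].round(4),'slope',p[2:].round(4),'foot',(p[:2]-p[2:]*.02).round(4),'rms',np.sqrt((r.fun**2).mean()).round(5))
E
python3 vial.py w9 .4655 .1765 .0665
python3 - <<'E'
from h import *
P=cloud(load('w9'))
for u,v in [(252,180),(255,182),(258,182),(255,179),(254,185),(259,180)]:print(P[v,u].round(4))
E
```

```text
side 266 top 808 0.12034114790037798
cap circle ((465.7247009277344, 176.4095916748047), 11.26513957977295) [0.4653 0.1767 0.1203]
axis at z0 [0.4648 0.1766] slope [ 0.0049 -0.0016] foot [0.4647 0.1767] rms 0.00018
[0.4905 0.2231 0.0229]
[0.4892 0.2209 0.0232]
[0.4891 0.2189 0.0225]
[0.4914 0.2209 0.0235]
[0.4869 0.2217 0.0227]
[0.491  0.2179 0.0248]
```

Request:
jog_arm(deltas=[[-0.4, 0.01, 0.016, 0, 0], [-0.4, 0.01, 0.016, 0, 0], [-0.4, 0, 0.003, 0, 0], [-0.4, 0, 0, 0, 0]])

```text
time_s: 9.75
tcp_pos: [0.4912, 0.2027, 0.1986]
ee_rot: [2.234, -2.168, 0.004]
ft_force: [0.9, -0.7, -1.5]
width: 0.0321
```

```bash
python3 st.py; python3 - <<'E'
from h import *
f=grab('wrist','w10')
E
python3 well.py w10
```

```text
9.75 [0.4912 0.2027 0.1986] w 0.0321 xang 91.73 tz [-0.0178 -0.0218 -0.9996] F [ 0.88 -0.69 -1.51] [-0.016  0.038  0.042]
block ((490.02166748046875, 221.00852966308594), (56.117435455322266, 56.99315643310547), 85.5504150390625) 0.04455901681435043
hole ((490.8563232421875, 220.9052734375), (18.811796188354492, 19.369823455810547), 39.16851806640625)
```

View pics/w10.png

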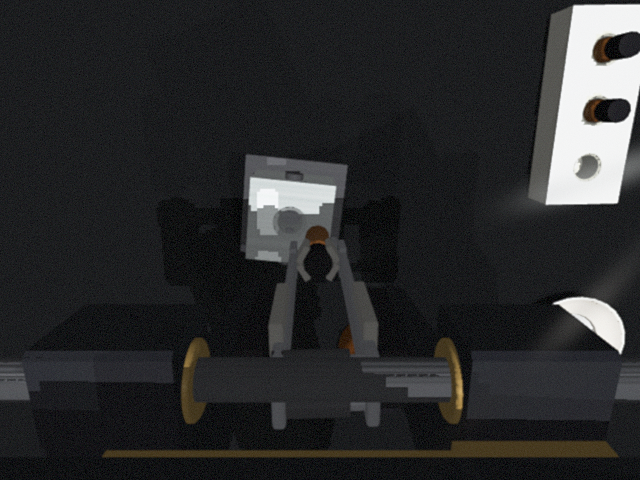

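Request:
jog_arm(deltas=[[-0.4, 0.002, 0.012, 0, 0.3], [-0.4, 0, 0.003, 0, 0.3], [-0.4, 0, 0, 0, 0]])

```text
time_s: 10.1
tcp_pos: [0.493, 0.2153, 0.1986]
ee_rot: [2.24, -2.159, 0.005]
ft_force: [0.5, 0.0, -2.4]
width: 0.0324
```

```bash
python3 st.py; python3 - <<'E'
from h import *
f=grab('wrist','w11')
E
python3 well.py w11; python3 vial.py w11 .4905 .220 .0654
```

```text
10.1 [0.493  0.2153 0.1986] w 0.0324 xang 92.14 tz [-0.0187 -0.024  -0.9995] F [ 0.51  0.01 -2.38] [ 0.088  0.025 -0.006]
block ((490.2165832519531, 220.9783172607422), (56.1257209777832, 56.50244903564453), 85.49864196777344) 0.04455232130267346
side 265 top 755 0.11947624176140605
cap circle ((491.5220642089844, 219.68899536132812), 11.073944091796875) [0.4908 0.2183 0.1195]
axis at z0 [0.4901 0.2151] slope [0.007  0.0054] foot [0.49  0.215] rms 0.00019
```

Request:
jog_arm(deltas=[[-0.4, 0.0007, 0.006, 0, 0], [-0.4, 0, 0, 0, 0], [-0.4, 0, 0, 0, 0]])

```text
time_s: 10.45
tcp_pos: [0.4935, 0.2215, 0.1987]
ee_rot: [2.24, -2.159, 0.005]
ft_force: [-0.2, -0.3, -1.0]
width: 0.0322
```

```bash
python3 st.py; python3 - <<'E'
from h import *
f=grab('wrist','w12')
E
python3 vial.py w12 .4905 .220 .0654
```

```text
10.45 [0.4935 0.2215 0.1987] w 0.0322 xang 92.13 tz [-0.0189 -0.0242 -0.9995] F [-0.23 -0.26 -0.99] [0.093 0.034 0.03 ]
side 263 top 850 0.11944103855350785
cap circle ((490.4563903808594, 220.07614135742188), 11.563472747802734) [0.491  0.2208 0.1194]
axis at z0 [0.4906 0.2213] slope [0.0102 0.0101] foot [0.4904 0.2211] rms 0.00016
```

Request:
jog_arm(deltas=[[-0.4, 0, 0, -0.006, 0], [-0.4, 0, 0, -0.008, 0], [-0.4, 0, 0, -0.006, 0], [-0.4, 0, 0, 0, 0]])

```text
time_s: 10.9
tcp_pos: [0.4932, 0.2213, 0.1767]
ee_rot: [2.24, -2.159, 0.005]
ft_force: [-0.6, 0.7, -1.0]
width: 0.0324
```

```bash
python3 st.py; python3 - <<'E'
from h import *
f=grab('wrist','w13')
E
python3 vial.py w13 .4905 .220 .0450
```

```text
10.9 [0.4932 0.2213 0.1767] w 0.0324 xang 92.12 tz [-0.0194 -0.0244 -0.9995] F [-0.61  0.65 -0.95] [ 0.038 -0.028 -0.05 ]
side 262 top 444 0.0980759240181736
cap circle ((489.62982177734375, 220.96578979492188), 9.869664192199707) [0.4911 0.2212 0.0981]
axis at z0 [0.4902 0.221 ] slope [0.0095 0.0018] foot [0.49  0.221] rms 0.00019
```

View pics/w13.png

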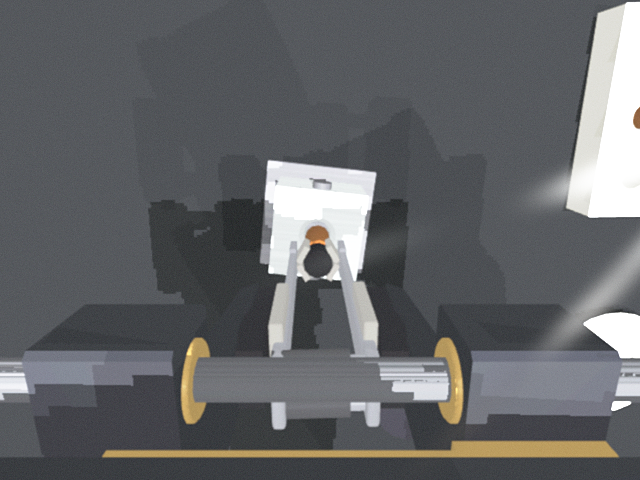

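Request:
jog_arm(deltas=[[-0.4, 0.0005, 0, -0.003, 0], [-0.4, 0, 0, -0.003, 0], [-0.4, 0, 0, -0.002, 0]])

```text
time_s: 11.25
tcp_pos: [0.4942, 0.2213, 0.1687]
ee_rot: [2.24, -2.159, 0.005]
ft_force: [0.1, -0.1, -1.8]
width: 0.0322
```

Request:
jog_arm(deltas=[[-0.4, 0, 0, -0.003, 0], [-0.4, 0, 0, -0.002, 0]])

```text
time_s: 11.45
tcp_pos: [0.4945, 0.2215, 0.1637]
ee_rot: [2.241, -2.16, 0.006]
ft_force: [0.4, -0.7, 7.4]
width: 0.0319
```

```bash
python3 st.py; python3 - <<'E'
from h import *
f=grab('wrist','w14')
E
python3 vial.py w14 .4905 .220 .0340
```

```text
11.45 [0.4945 0.2215 0.1637] w 0.0319 xang 92.11 tz [-0.0178 -0.0237 -0.9996] F [ 0.37 -0.74  7.4 ] [-0.132  0.142  0.047]
side 728 top 3 0.08683044039080468
cap circle ((489.24847412109375, 219.43495178222656), 3.5998361110687256) [0.4891 0.2187 0.0868]
axis at z0 [0.4922 0.2203] slope [-0.1424  0.037 ] foot [0.495  0.2195] rms 0.00272
```

```bash
cat > cap.py <<'E'
import sys
from h import *
f=grab('wrist',sys.argv[1]) if len(sys.argv)>2 else load(sys.argv[1])
P=cloud(f); t=ctrl.state()['tcp_pos']
q=box(P,.48,.5,.21,.231,.05,.1); h,e=np.histogram(q[:,2],np.arange(.05,.1,.001)); k=h.argmax();
c=q[abs(q[:,2]-e[k]-.0005)<.0015];print('cap top z',np.median(c[:,2]).round(4),len(c),c.mean(0).round(4),'tcp-foot',(t[2]-np.median(c[:,2])+.054).round(4))
E
python3 cap.py w14; python3 cap.py w13
```

```text
cap top z 0.0846 905 [0.4918 0.2212 0.0845] tcp-foot 0.1329
cap top z 0.0975 903 [0.4907 0.2209 0.0974] tcp-foot 0.12
```

Request:
jog_arm(deltas=[[-0.4, 0, 0, -0.002, 0], [-0.4, 0, 0, -0.002, 0]])

```text
time_s: 11.7
tcp_pos: [0.4954, 0.2216, 0.1608]
ee_rot: [2.242, -2.162, 0.007]
ft_force: [-1.1, 0.0, 6.3]
width: 0.0321
```

Request:
jog_arm(deltas=[[-0.4, -0.001, 0, -0.002, 0], [-0.4, -0.001, 0, -0.002, 0]])

```text
time_s: 11.9
tcp_pos: [0.4944, 0.222, 0.1581]
ee_rot: [2.243, -2.164, 0.009]
ft_force: [-1.3, -0.3, 7.7]
width: 0.0317
```

```bash
python3 st.py; python3 cap.py w15 g
```

```text
11.9 [0.4944 0.222  0.1581] w 0.0317 xang 92.06 tz [-0.0129 -0.0215 -0.9997] F [-1.34 -0.27  7.72] [-0.269  0.261  0.032]
cap top z 0.0792 766 [0.4917 0.2217 0.0793] tcp-foot 0.1327
```

Request:
jog_arm(deltas=[[-0.4, 0, 0, -0.002, 0], [-0.4, 0, 0, -0.002, 0]])

```text
time_s: 12.15
tcp_pos: [0.4948, 0.2218, 0.1553]
ee_rot: [2.244, -2.165, 0.01]
ft_force: [-1.1, -0.3, 7.6]
width: 0.0319
```

Request:
jog_arm(deltas=[[-0.4, 0, -0.0005, -0.002, 0]])

```text
time_s: 12.25
tcp_pos: [0.4949, 0.2216, 0.1539]
ee_rot: [2.245, -2.166, 0.01]
ft_force: [-1.7, 0.2, 7.3]
width: 0.0321
```

```bash
python3 st.py; python3 cap.py w16 g
```

```text
12.25 [0.4949 0.2216 0.1539] w 0.0321 xang 92.05 tz [-0.0108 -0.0205 -0.9997] F [-1.67  0.21  7.26] [ 0.081  0.475 -0.036]
cap top z 0.0751 717 [0.492  0.2219 0.0751] tcp-foot 0.1326
```

Request:
jog_arm(deltas=[[-0.4, 0, 0, -0.002, 0]])

```text
time_s: 12.4
tcp_pos: [0.4949, 0.2217, 0.1524]
ee_rot: [2.245, -2.166, 0.01]
ft_force: [-1.4, -0.7, 8.4]
width: 0.0323
```

Request:
jog_arm(deltas=[[-0.4, 0, 0, -0.0015, 0]])

```text
time_s: 12.5
tcp_pos: [0.4949, 0.2217, 0.1515]
ee_rot: [2.245, -2.167, 0.01]
ft_force: [-2.0, -1.7, 11.9]
width: 0.0321
```

```bash
python3 st.py; python3 cap.py w17 g
```

```text
12.5 [0.4949 0.2217 0.1515] w 0.0321 xang 92.04 tz [-0.0103 -0.0199 -0.9997] F [-1.97 -1.72 11.92] [-0.27   0.531  0.028]
cap top z 0.0726 836 [0.4921 0.2217 0.0725] tcp-foot 0.133
```

Request:
jog_arm(deltas=[[-0.4, 0, 0, -0.001, 0]])

```text
time_s: 12.65
tcp_pos: [0.495, 0.2216, 0.1514]
ee_rot: [2.245, -2.167, 0.01]
ft_force: [-2.4, -1.2, 11.6]
width: 0.0318
```

```bash
python3 st.py; python3 cap.py w18 g
```

```text
12.65 [0.495  0.2216 0.1514] w 0.0318 xang 92.03 tz [-0.0099 -0.0197 -0.9998] F [-2.35 -1.2  11.64] [-0.205  0.643  0.046]
cap top z 0.0724 827 [0.4919 0.2219 0.0724] tcp-foot 0.133
```

Request:
jog_arm(deltas=[[-0.2, 0, 0, 0, 0], [-0.15, 0, 0, 0, 0], [-0.1, 0, 0, 0, 0], [-0.1, 0, 0, 0, 0], [-0.1, 0, 0, 0, 0]])

```text
time_s: 13.2
tcp_pos: [0.4951, 0.2217, 0.1508]
ee_rot: [2.246, -2.167, 0.01]
ft_force: [-0.6, 0.4, -1.5]
width: 0.0395
```

```bash
python3 st.py; python3 cap.py w19 g
```

```text
13.2 [0.4951 0.2217 0.1508] w 0.0395 xang 92.04 tz [-0.0096 -0.0196 -0.9998] F [-0.62  0.4  -1.49] [ 0.082 -0.027 -0.004]
cap top z 0.0728 651 [0.4917 0.2218 0.0728] tcp-foot 0.132
```

View pics/w19.png

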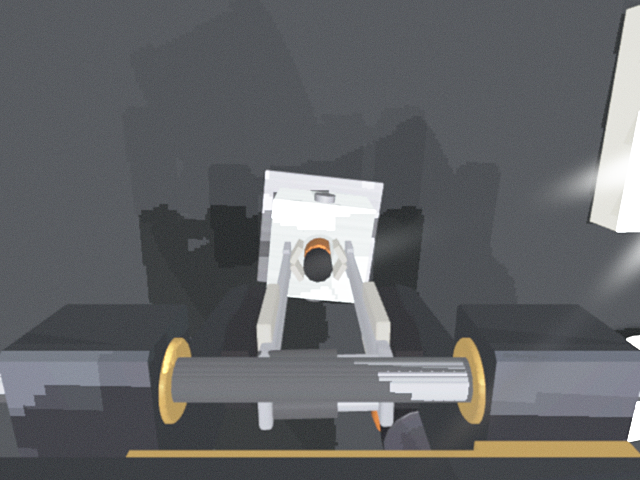

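Request:
jog_arm(deltas=[[-0.1, 0, 0, 0.005, 0], [-0.1, 0, 0, 0.01, 0], [-0.1, 0, 0, 0.015, 0], [-0.1, 0, 0, 0.015, 0], [-0.1, 0, 0, 0.01, 0], [-0.1, 0, 0, 0, 0]])

```text
time_s: 13.85
tcp_pos: [0.4952, 0.2216, 0.2103]
ee_rot: [2.246, -2.168, 0.011]
ft_force: [-0.9, 0.8, -0.5]
width: 0.0399
```

```bash
python3 st.py; python3 cap.py w20 g; python3 well.py w20; python3 jaw.py w20b
```

```text
13.85 [0.4952 0.2216 0.2103] w 0.0399 xang 92.03 tz [-0.0089 -0.0193 -0.9998] F [-0.93  0.83 -0.48] [ 0.137 -0.034  0.034]
cap top z 0.0728 388 [0.4917 0.2219 0.0728] tcp-foot 0.1909
block ((490.1236572265625, 220.9364776611328), (56.20184326171875, 56.42081832885742), 85.38573455810547) 0.044594127930493895
hole ((487.29376220703125, 221.2831268310547), (19.4083309173584, 24.337377548217773), 84.97434997558594)
jaw 243 [0.4851 0.2044 0.1132] [0.5025 0.2142 0.1268]
jaw 225 [0.4846 0.2291 0.1134] [0.5016 0.2397 0.1268]
centre 0.4935 0.222
```

View pics/w20.png

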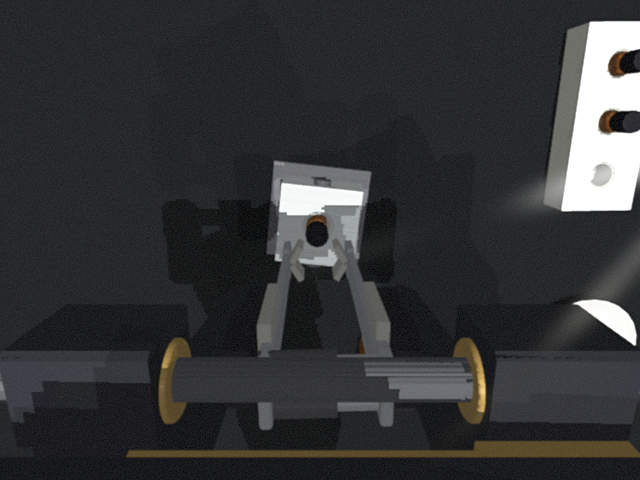

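Request:
jog_arm(deltas=[[-0.1, 0.003, -0.02, 0, 0], [-0.1, 0.005, -0.04, 0, 0], [-0.1, 0.006, -0.042, 0, 0], [-0.1, 0.006, -0.042, 0, 0], [-0.1, 0.006, -0.042, 0, 0], [-0.1, 0.006, -0.042, 0, 0], [-0.1, 0.006, -0.042, 0, 0], [-0.1, 0.006, -0.042, 0, 0], [-0.1, 0.005, -0.04, 0, 0], [-0.1, 0.004, -0.02, 0, 0], [-0.1, 0, 0, 0, 0]])

```text
time_s: 15.05
tcp_pos: [0.5414, -0.1631, 0.2007]
ee_rot: [2.246, -2.153, -0.007]
ft_force: [-0.2, -0.9, -0.8]
width: 0.0396
```

```bash
python3 st.py
```

```text
15.05 [ 0.5414 -0.1631  0.2007] w 0.0396 xang 92.44 tz [-0.0247 -0.019  -0.9995] F [-0.24 -0.92 -0.79] [ 0.071 -0.006  0.077]
```

Request:
jog_arm(deltas=[[-0.1, 0.003, -0.025, 0, 0], [-0.1, 0.004, -0.035, 0, 0], [-0.1, 0.004, -0.035, 0, 0], [-0.1, 0.003, -0.02, 0, 0], [-0.1, 0, 0, 0, 0]])

```text
time_s: 15.55
tcp_pos: [0.5544, -0.272, 0.1968]
ee_rot: [2.257, -2.143, -0.025]
ft_force: [-0.6, -0.7, -1.0]
width: 0.0397
```

```bash
python3 st.py; python3 jaw.py w21; cat > stand.py <<'E'
import sys
from h import *
P=cloud(load(sys.argv[1]));q=box(P,.5,.62,-.36,-.23,.041,.049);print('stand',len(q),cv2.minAreaRect((q[:,:2]*1000).astype(np.float32)),q[:,2].mean())
E
python3 stand.py w21
```

```text
15.55 [ 0.5544 -0.272   0.1968] w 0.0397 xang 92.99 tz [-0.032  -0.0102 -0.9994] F [-0.57 -0.66 -1.02] [0.062 0.002 0.005]
jaw 244 [ 0.5428 -0.2881  0.1009] [ 0.5602 -0.2782  0.1146]
jaw 235 [ 0.5419 -0.2637  0.1011] [ 0.559  -0.2529  0.1145]
centre 0.551 -0.2705
stand 1660 ((553.4719848632812, -297.5357971191406), (34.6953125, 59.90956497192383), 2.078765392303467) 0.04440041512465166
```

View pics/w21.png

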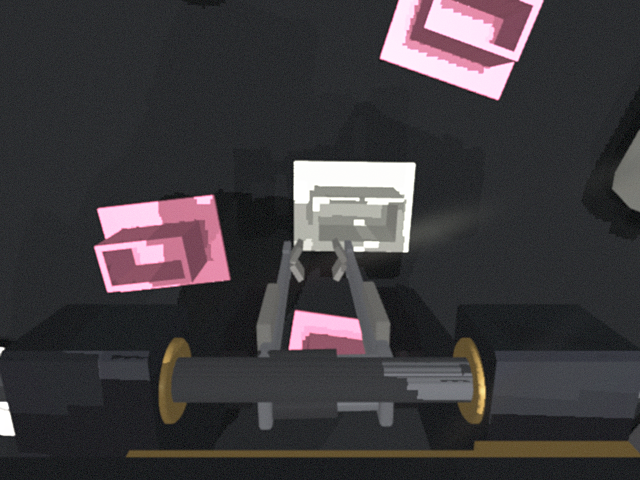

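Jaws at (318,260), white stand pocket at (357,215). Move +2.5 mm x, −27 mm y.

Request:
jog_arm(deltas=[[-0.1, 0.0015, -0.013, 0, -0.3], [-0.1, 0.001, -0.008, 0, -0.3], [-0.1, 0, 0, 0, 0]])

```text
time_s: 15.9
tcp_pos: [0.5575, -0.2853, 0.1959]
ee_rot: [2.257, -2.146, -0.035]
ft_force: [-0.2, -0.4, -1.1]
width: 0.04
```

```bash
python3 st.py; python3 jaw.py w22;python3 stand.py w22
```

```text
15.9 [ 0.5575 -0.2853  0.1959] w 0.04 xang 92.89 tz [-0.0347 -0.0035 -0.9994] F [-0.17 -0.45 -1.12] [ 0.01  -0.018  0.077]
jaw 257 [ 0.5457 -0.3009  0.1002] [ 0.563  -0.2909  0.1137]
jaw 241 [ 0.5449 -0.2765  0.1001] [ 0.5619 -0.2656  0.1138]
centre 0.5539 -0.2832
stand 1546 ((553.52001953125, -297.513427734375), (34.519935607910156, 60.061893463134766), 2.0333619117736816) 0.044368255514799865
```

Request:
jog_arm(deltas=[[-0.1, 0, -0.014, -0.005, 0], [-0.1, 0, 0, -0.015, 0], [-0.1, 0, 0, -0.012, 0], [-0.1, 0, 0, 0, 0]])

```text
time_s: 16.35
tcp_pos: [0.5579, -0.2997, 0.1625]
ee_rot: [2.26, -2.144, -0.035]
ft_force: [-0.3, 0.2, -0.4]
width: 0.0399
```

```bash
python3 st.py; python3 jaw.py w23
```

```text
16.35 [ 0.5579 -0.2997  0.1625] w 0.0399 xang 93.03 tz [-0.0341 -0.0034 -0.9994] F [-0.29  0.18 -0.4 ] [ 0.053 -0.012 -0.004]
jaw 319 [ 0.546  -0.3155  0.0673] [ 0.5634 -0.3054  0.0812]
jaw 243 [ 0.5452 -0.2909  0.0675] [ 0.5621 -0.28    0.0811]
centre 0.5542 -0.2978
```

View pics/w23.png

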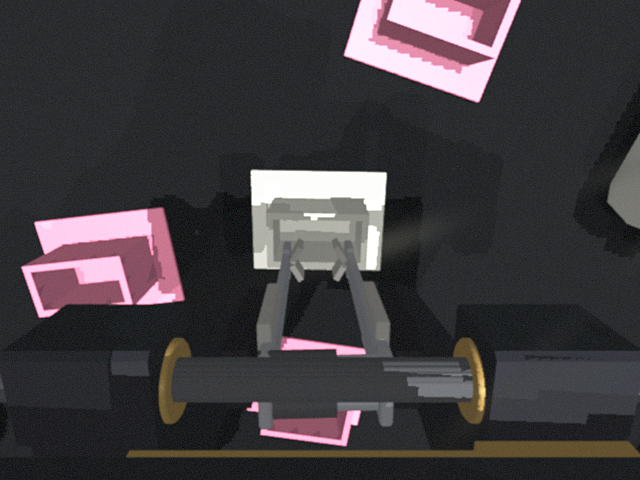

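Request:
jog_arm(deltas=[[-0.1, -0.0005, 0, -0.01, -0.6], [-0.1, 0, 0, -0.018, 0], [-0.1, 0, 0, -0.014, 0], [-0.1, 0, 0, -0.006, 0], [-0.1, 0, 0, 0, 0]])

```text
time_s: 16.9
tcp_pos: [0.5588, -0.3001, 0.1135]
ee_rot: [2.249, -2.159, -0.03]
ft_force: [0.4, -0.1, -0.6]
width: 0.0398
```

```bash
python3 st.py
```

```text
16.9 [ 0.5588 -0.3001  0.1135] w 0.0398 xang 92.35 tz [-0.0304 -0.0044 -0.9995] F [ 0.37 -0.13 -0.6 ] [ 0.029 -0.018  0.034]
```

Request:
jog_arm(deltas=[[-0.1, -0.001, 0.001, -0.005, 0], [-0.1, 0, 0, -0.004, 0], [-0.1, 0, 0, -0.002, 0], [-0.1, 0, 0, -0.001, 0]])

```text
time_s: 17.3
tcp_pos: [0.5586, -0.2993, 0.1019]
ee_rot: [2.25, -2.159, -0.026]
ft_force: [-0.2, -0.3, -0.7]
width: 0.0397
```

```bash
python3 st.py
```

```text
17.3 [ 0.5586 -0.2993  0.1019] w 0.0397 xang 92.35 tz [-0.0282 -0.0054 -0.9996] F [-0.16 -0.33 -0.7 ] [ 0.023  0.015 -0.016]
```

Request:
jog_arm(deltas=[[-0.1, 0, 0, -0.0015, 0], [-0.1, 0, 0, -0.001, 0], [-0.1, 0, 0, 0, 0]])

```text
time_s: 17.6
tcp_pos: [0.5597, -0.2995, 0.1008]
ee_rot: [2.25, -2.16, -0.022]
ft_force: [0.6, 0.2, 0.1]
width: 0.0398
```

```bash
python3 st.py
```

```text
17.6 [ 0.5597 -0.2995  0.1008] w 0.0398 xang 92.35 tz [-0.0256 -0.0062 -0.9997] F [0.57 0.24 0.08] [ 0.019 -0.054  0.03 ]
```

Request:
jog_arm(deltas=[[-0.05, 0, 0, 0, 0], [0, 0, 0, 0, 0], [0.1, 0, 0, 0, 0], [0.4, 0, 0, 0, 0], [1, 0, 0, 0, 0], [1, 0, 0, 0, 0], [1, 0, 0, 0, 0]])

```text
time_s: 18.3
tcp_pos: [0.5599, -0.2999, 0.1009]
ee_rot: [2.25, -2.16, -0.021]
ft_force: [-0.6, -1.1, -1.0]
width: 0.0781
```

Request:
jog_arm(deltas=[[1, 0, 0, 0.01, 0], [1, 0, 0, 0.02, 0], [1, 0, 0, 0.03, 0], [1, 0, 0, 0.03, 0], [1, 0, 0, 0.03, 0], [1, -0.02, 0, 0.02, 0], [1, -0.03, 0, 0, 0], [1, 0, 0, 0, 0]])

```text
time_s: 19.1
tcp_pos: [0.5083, -0.2994, 0.2509]
ee_rot: [2.252, -2.16, -0.016]
ft_force: [-0.9, 0.4, 0.2]
width: 0.0881
```

```bash
python3 st.py; python3 - <<'E'
from h import *
f=grab('wrist','w24');P=cloud(f);q=box(P,.5,.62,-.37,-.24,.113,.135);print('tong',len(q),cv2.minAreaRect((q[:,:2]*1000).astype(np.float32)) if len(q)>4 else 0,q[:,2].mean())
f=grab('scene','s5')
f=grab('top','t5');P=cloud(f)
q=box(P,.48,.51,.205,.24,.06,.09);print('vial top',np.median(q,0))
E
python3 stand.py w24
```

```text
19.1 [ 0.5083 -0.2994  0.2509] w 0.0881 xang 92.4 tz [-0.022  -0.0084 -0.9997] F [-0.93  0.36  0.15] [0.007 0.019 0.013]
tong 1942 ((558.42578125, -298.0013122558594), (19.713254928588867, 40.18498229980469), 2.45418643951416) 0.1240703092876916
vial top [0.49254927 0.21908065 0.07353176]
stand 1005 ((553.2730712890625, -297.3840026855469), (33.77962875366211, 60.20658493041992), 2.3877899646759033) 0.04454287535848412
```

View pics/s5.png

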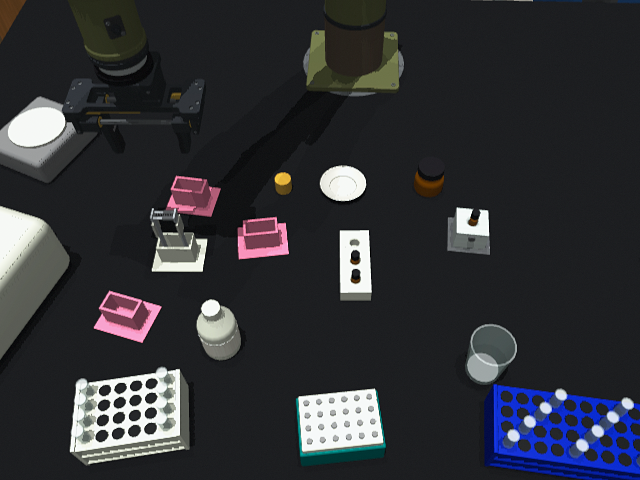

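View pics/w24.png

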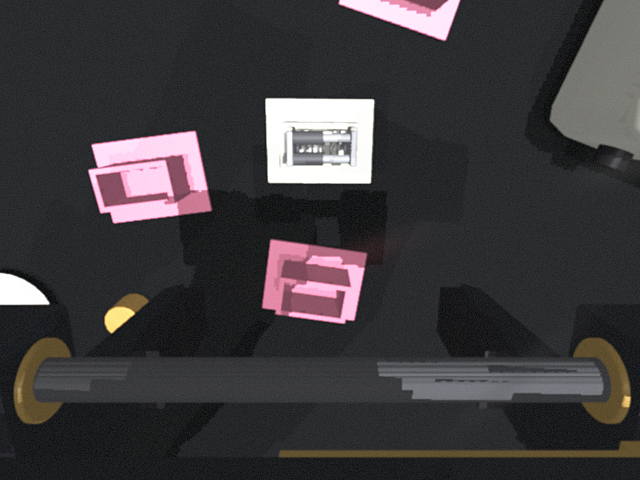

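```bash
python3 -c "
from station import order
print(order.sign_off())"
```

```text
the job is handed in; nothing more can be done
None
```

The job is handed in. The tall vial is in the cell holder, the tongs are back upright in the white stand, and the gripper ended open and clear of everything. It finished at about 19 s of the 72 s allowed.

- **Vial home:** I pushed it past the clips with about 8–9 N. The wrist force then rose to 12 N and the arm stopped advancing, so I took the seat to be fully down. The cameras put the vial's foot at about 19 mm above the bench, against about 23 mm for the seat before insertion. That is a travel of roughly 4 mm. After the tongs let go, the cap top read 72.8 mm, 0.4 mm higher than while pressed and still well within the 2.8 mm needed.
- **Vial position:** its cap reads about 1.5 mm from the well's axis, with only slight tilt.
- **Glass forces:** I estimate about 12 N from each jaw and about 5 N on the seat. Both are worked out from the grip setting and the wrist force; neither was measured directly.
- **Tongs:** they stand upright with their top 124 mm above the bench, the same as at the start. At the top they sit about 5 mm off the stand's middle, so they rest against the pocket at a slight offset but inside the 16 mm limit.
- **Bystanders:** in the last scene image both short vials stand upright in the rack and nothing else looks moved.

**Disagreements:** the cameras differed by 1–3 mm, so I lined things up relative to each other in the wrist camera. The tool's tilt drifted to about 0.035 rad during the job and could not be corrected with the moves available.

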